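Find the weak card clip by feel, re-clip its card and set the stand aside for repair

ROBOT

A 6-joint arm with a two-finger parallel gripper is mounted at the origin on the work surface. World frame = base frame: x ahead of the robot, y to its left, z up, the work surface at z = 0. Lengths are in m, angles in rad, forces in N, time in s.
With the tool pointing down it reaches from about 0.4 to 0.825 m from the base axis. Payload 7 kg.
Tool frame: the origin (TCP) lies midway between the tips of the shut fingers; the grasp point (between the pads) lies 19 mm behind it; z points along the fingers, y is the line along which they close (so a half turn about z gives the same grasp; the last joint's range is limited). The gripper opens to 88 mm and grips with 3 to 60 N. Pads are 19 mm wide; open, the fingers measure 130 mm over their backs; the gripper's body (78 mm by 193 mm) begins 47 mm behind the grasp point.
Start: joints at [-0.98, 0.359, 0.012, 0, -1.224, -0.288], TCP at [0.201, -0.644, 0.227] pointing down, gripper open.
Joint ranges: [-3.07, 3.07], [-1.43, 2.12], [-1.02, 1.25], [-3.03, 1.67], [-3.05, -0], [-3.03, 3.03]. Speed limits (rad/s): [2.39, 2.39, 3.01, 3.14, 3.14, 3.14].

INTERFACE

Orientations are given as [roll, pitch, yaw] about the fixed x, y, z axes, in that order (R = Rz(yaw) Ry(pitch) Rx(roll)).
In Python, from station import monitor, viewer, arm gives the robot as it stands.
- The arm moves only by the tool move_arm, never from a script. Its argument "deltas" is a list that holds one entry, the list of rows, each a list of 7 numbers: the turn, a rotation vector about the tool's x, y, z in degrees, then the shift along the tool's x, y, z in m, then the finger opening in m, from 0 to 0.0876. A call has 1 to 12 rows; each row is the pose to reach, as a shift and turn from the pose commanded when the call began, along the tool's axes at that moment; what a row does not reach only later rows make up. A row lasts 1/12 s, in which the tool goes at most 41.7 mm and 7.16 degrees, less where a joint would pass 70% of its speed; a pose out of reach is approached as far as the arm can. A call with a gripper value outside its range is refused whole. The fingers move at their own pace and stop on an object; "force" is the grip in N (left out, the last holds). Time passes only in rows, so rows that repeat a pose let the fingers close. It gives the time, the measured TCP pose, the force and the opening at its end, in the units of the state.
- monitor.get_state(): the state, without advancing time (a new reading comes with each control period).
- viewer.grab_frame(name): name is "scene" or "top"; returns a dict with "frame" (384x512x3 uint8, blue, green, red), "vfov" (degrees; the focal length in pixels is half the picture's height over the tangent of half this angle, whatever the lens; pixels are square), "cx", "cy" (the principal point, pixels), "xyz" and "orientation" of the camera in the world. Camera axes: x right, y down, z forward; pixel columns grow to the right and rows downward; lengths in m; the calibration is good to about 2 mm. A picture is of the moment at which its call begins. There is no depth.
- arm.job_done(): hands the job in, once; it reports no verdict.
The state is a dict: "t": time; "q": joint angles; "qd": joint speeds; "joint_efforts": joint torques, N m; "eef_pos": TCP position; "ee_rot": TCP orientation; "force": force on the tool from outside, world axes, zero at the start; "moment": the same for the moment, N m; "width": finger opening in m.
Only numpy, scipy, OpenCV 4.12 (cv2) and the standard library are available. Lean on these libraries where they do the work, as an engineer would, in place of code of your own. Each camera call takes 0.05 s, during which the arm holds its last target. There are 200 camera calls.

TASK

One of the three stands holding an ID card has a weak clip: find it by feel, tugging the cards straight up in turn with about 5 N, at which a good clip holds its card in its seat and the weak one lets it slide. Move the weak stand's card to the empty spare stand, pressed fully home and about in the middle, and set the weak stand down upright in the steel repair tray. Leave the good stands with their cards home, the spare stand and everything else on the bench where they stand.

Things in the scene. Friction and masses are not known exactly. Their poses are not given: they have to be found in the camera images.
- stand_a: card stand holding card_a: grey steel base 80 (x) x 64 (y) x 22 mm with a steel spring clip on it, 0.95 kg in all, loose on the bench. Origin: centre of the base's underside, z up. Fixed jaw: inner face is the plane x = 0. Sprung jaw on the +x side, hinged on a pin along y at x 10, z 42 mm; its thumb lever reaches out to x 36 mm. Card thickness lies along x.
- stand_b: card stand holding card_b, same shape and frame as stand_a. The three loaded stands look alike and each starts in any of the four places. Clip: jaws 40 mm wide (y), flared lips up to z 92 mm with a mouth about 16 mm wide in x; gripping bar at z 74 to 82 mm; the seat under the card at z 55 mm. A good clip holds its card until pulled up with 7 to 8.5 N, the weak one lets it slide at about 2 N.
- stand_c: card stand holding card_c, same shape and frame as stand_a. The three loaded stands look alike and each starts in any of the four places. Below the jaws each clip has two flat parallel cheeks with outer faces at y = -24 and +24 mm, x -3 to 19 mm, z 22 to 52 mm: a good place to carry a stand by, fingers closing along y, once its card is out.
- stand_a_jaw: sprung jaw of stand_a with its thumb lever, 2 to 3 mm steel plate. Origin on the hinge pin: x 10, y 0, z 42 mm in the stand's frame; axes parallel to the stand's while it holds a card; it opens by turning about +y (its top goes to +x). A good one presses on the card with about 6.5 N, the weak one with about 1.6 N
- stand_b_jaw: sprung jaw of stand_b with its thumb lever, 2 to 3 mm steel plate. Origin on the hinge pin: x 10, y 0, z 42 mm in the stand's frame; axes parallel to the stand's while it holds a card; it opens by turning about +y (its top goes to +x). A good one presses on the card with about 6.5 N, the weak one with about 1.6 N
- stand_c_jaw: sprung jaw of stand_c with its thumb lever, 2 to 3 mm steel plate. Origin on the hinge pin: x 10, y 0, z 42 mm in the stand's frame; axes parallel to the stand's while it holds a card; it opens by turning about +y (its top goes to +x). A good one presses on the card with about 6.5 N, the weak one with about 1.6 N
- spare_stand: the empty spare card stand, same shape and frame as the others, with a good clip; its jaws rest about 2 mm apart. A card goes in from above at x 2, y 0 mm of this frame and is home when its lower edge stands on the seat at z 55 mm; pushing it in takes 10 to 20 N. Starts in any of the four places
- card_a: white rigid ID card in stand_a: 86 mm wide (y), 66 mm high (z), 4 mm thick (x), 30 to 45 g, with a grip bead along its top edge, 10 mm thick (x), z 54 to 66 mm. Origin: middle of its lower edge. Starts home: origin at x 2, z 55 mm in the stand's frame, axes parallel to the stand's, so the bead is 109 to 121 mm above the bench.
- card_b: the same kind of card, home in stand_b, within 5 mm of the middle in y. A card pulled up by 30 mm is free of its clip
- card_c: the same kind of card, home in stand_c, within 5 mm of the middle in y
- repair_tray: shallow fixed stainless steel tray, open on top, 165 (x) x 150 (y) x 22 mm outside, walls and floor 3 mm thick. Origin: centre of its underside. On the right of the bench
- dishes: two stacked clear lidded culture dishes, 59 mm across, 29 mm high. Not part of the job
- counting_chamber: flat glass counting chamber 75 x 30 x 4 mm. Not part of the job
- marker: marker pen 130 mm long, 12 mm thick, lying along its x. Not part of the job
- oil_bottle: small amber bottle, 56 mm across, 100 mm high. Not part of the job
- timer: bench timer 60 x 75 x 22 mm, lying flat. Not part of the job

How it is judged:
By the outcome, as a careful person would: the job done as asked, in the order asked, and still so for the second after the job is handed in, with the robot touching nothing.
It also fails if it takes over 72 s, if anything falls off the work surface, if the arm or the gripper's body presses on something with over 40 N, if the wrist force passes 120 N, or if a joint passes its speed limit or range.

## Working session

There is one attempt and no reset: what is moved stays moved. The work goes in short steps, Python scripts to look and compute and a tool call to move; the robot and the scene stay as the last step left them, time stands still between calls to the robot, and variables do not carry over. Pictures are saved under pics/ and viewed, on a budget of 10 in all, crops included, one or two more only if the job needs it, and the job is handed in when it is done.

Besides the shell and the picture viewer there is one more tool, called after "Call:" as a command line: name --argument value ..., lists and objects as JSON in quotes. move_arm: Moves the arm, as the interface text tells. Its arguments: {"type":"object","properties":{"deltas":{"type":"array","items":{"type":"array","items":{"type":"array","items":{"type":"number"}}}},"force":{"type":"number"}},"required":["deltas"]}

```bash
mkdir -p pics; ls
cat > h.py <<'E'
import numpy as np, cv2, json
from scipy.spatial.transform import Rotation as R
from station import monitor, viewer, arm
def grab(n,save=None):
    f=viewer.grab_frame(n)
    if save: cv2.imwrite(f'pics/{save}.png',f['frame'])
    return f
def camR(f):
    o=np.array(f['orientation'],float)
    return o if o.shape==(3,3) else R.from_euler('xyz',o).as_matrix()
def ray(f,u,v):
    fl=f['frame'].shape[0]/2/np.tan(np.radians(f['vfov'])/2)
    d=camR(f)@np.array([(u-f['cx'])/fl,(v-f['cy'])/fl,1.])
    return np.array(f['xyz']),d
def onz(f,u,v,z):
    c,d=ray(f,u,v); return c+d*(z-c[2])/d[2]
E
python3 - <<'E'
from h import *
s=monitor.get_state(); print(s)
for n in ('scene','top'):
    f=grab(n,n+'0'); print(n,{k:f[k] for k in f if k!='frame'})
E
```

```text
pics
{'t': 0.0, 'q': array([-9.79892974e-01,  3.59377630e-01,  1.10608144e-02, -3.55133801e-04,
       -1.22408236e+00, -2.88085412e-01]), 'qd': array([ 0.00152849, -0.00090457,  0.00054179,  0.00020176,  0.00048395,
        0.00137889]), 'joint_efforts': array([-1.89130878e-03, -5.82725251e+01,  2.93052614e+01,  6.99729592e+00,
        6.85297549e-03, -1.68699376e-04]), 'eef_pos': array([ 0.2011157 , -0.64383492,  0.22562862]), 'ee_rot': array([ 3.13996100e+00, -1.35351236e-04, -2.83889555e+00]), 'force': array([0.15091498, 0.06817625, 0.09376156]), 'moment': array([ 0.04584639, -0.03937683,  0.00968926]), 'width': 0.08761444636603649}
scene {'vfov': 45.19323821875436, 'cx': 256.67832461867164, 'cy': 191.51056230867945, 'xyz': array([1.43756617, 0.46275397, 1.0303819 ]), 'orientation': array([-2.3445076 , -0.01895068,  2.1077073 ])}
top {'vfov': 50.92639679097161, 'cx': 258.17661962023413, 'cy': 190.67207918175652, 'xyz': array([ 0.44210979, -0.00603636,  0.99833916]), 'orientation': array([-2.99024674, -0.02653723, -1.56170967])}
```

View pics/scene0.png

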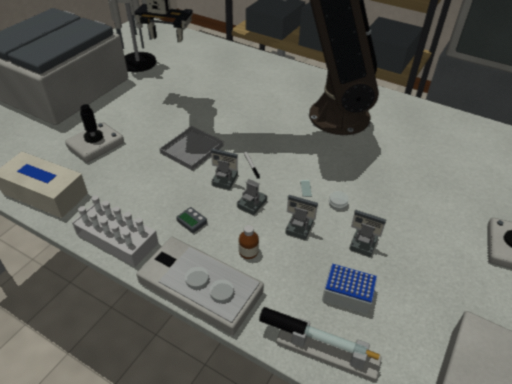

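View pics/top0.png

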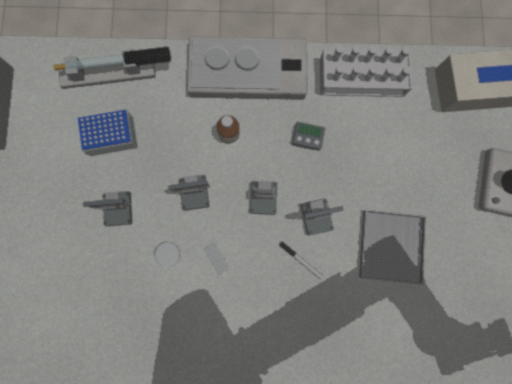

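The scene view has three loaded stands and one empty one. In the top view the loaded stands are near pixels (116,207), (193,190) and (317,215). The spare is near (263,197) and the tray is near (392,247). I'll enlarge that area for detail.

Run:
```python
from h import *
t=cv2.imread('pics/top0.png'); s=cv2.imread('pics/scene0.png')
a=cv2.resize(t[165:245,75:350],None,fx=2.9,fy=2.9,interpolation=cv2.INTER_CUBIC)
b=cv2.resize(s[145:260,195:390],None,fx=2.9,fy=2.9,interpolation=cv2.INTER_CUBIC)
h=np.zeros((a.shape[0]+b.shape[0],800,3),np.uint8); h[:a.shape[0],:a.shape[1]]=a[:,:800]; h[a.shape[0]:,:b.shape[1]]=b
cv2.imwrite('pics/crop1.png',h)
f=dict(np.load) if 0 else grab('top')
for p in [(116,207),(193,190),(263,197),(317,215)]: print(p,onz(f,*p,0.022))
for p in [(362,212),(424,214),(420,282),(360,277)]: print('tray',p,onz(f,*p,0.022))
```

```text
(116, 207) [0.54694246 0.31214721 0.022     ]
(193, 190) [0.59086455 0.12851529 0.022     ]
(263, 197) [ 0.57579845 -0.04253708  0.022     ]
(317, 215) [ 0.53319776 -0.17456008  0.022     ]
tray (362, 212) [ 0.54183207 -0.28525435  0.022     ]
tray (424, 214) [ 0.5386971  -0.43845974  0.022     ]
tray (420, 282) [ 0.37527784 -0.4200261   0.022     ]
tray (360, 277) [ 0.38591837 -0.27576678  0.022     ]
```

View pics/crop1.png

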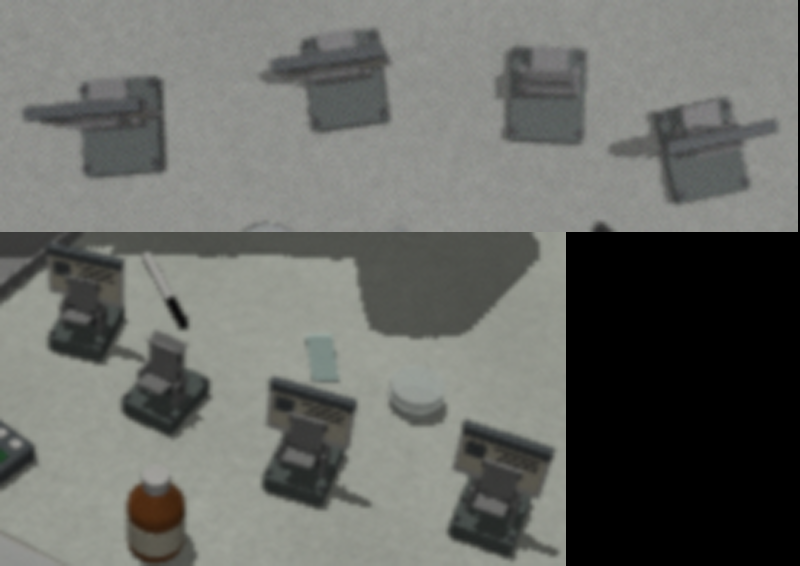

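The crop shows every lever pointing to +x in the world (up in the top view), with small yaws. The rightmost stand is turned roughly +12°. Next I'll measure the beads (top at z 0.121) and the bases (top at z 0.022) by mask.

Run:
```python
from h import *
t=cv2.imread('pics/top0.png')
def dump(u,v0,v1): print(u,[(v,*map(int,t[v,u])) for v in range(v0,v1)])
dump(105,194,214); dump(93,198,210); dump(122,188,228); dump(330,203,222); dump(335,203,222)
```

```text
105 [(194, 98, 98, 98), (195, 94, 94, 93), (196, 94, 93, 92), (197, 98, 98, 95), (198, 99, 101, 100), (199, 94, 94, 92), (200, 87, 85, 82), (201, 84, 82, 80), (202, 88, 84, 82), (203, 82, 82, 78), (204, 68, 65, 66), (205, 72, 73, 73), (206, 80, 79, 79), (207, 90, 89, 89), (208, 94, 93, 93), (209, 82, 81, 82), (210, 81, 81, 77), (211, 88, 91, 84), (212, 88, 89, 84), (213, 88, 88, 83)]
93 [(198, 139, 143, 142), (199, 138, 143, 141), (200, 126, 131, 127), (201, 105, 105, 104), (202, 87, 85, 83), (203, 87, 86, 83), (204, 85, 82, 80), (205, 68, 66, 64), (206, 64, 65, 64), (207, 84, 85, 86), (208, 111, 114, 114), (209, 132, 136, 134)]
122 [(188, 143, 146, 145), (189, 140, 144, 143), (190, 134, 137, 136), (191, 113, 114, 112), (192, 92, 94, 92), (193, 90, 92, 86), (194, 88, 89, 85), (195, 91, 92, 89), (196, 92, 91, 88), (197, 85, 86, 83), (198, 80, 78, 77), (199, 78, 76, 74), (200, 75, 72, 71), (201, 81, 78, 74), (202, 76, 75, 72), (203, 65, 66, 67), (204, 67, 72, 73), (205, 76, 77, 77), (206, 86, 84, 87), (207, 78, 80, 80), (208, 75, 75, 74), (209, 84, 82, 80), (210, 88, 90, 84), (211, 89,
[... 437 characters left out ...]
 (208, 107, 107, 104), (209, 98, 96, 94), (210, 98, 96, 92), (211, 99, 96, 92), (212, 95, 93, 92), (213, 90, 91, 89), (214, 92, 91, 92), (215, 105, 104, 105), (216, 113, 116, 114), (217, 109, 111, 107), (218, 103, 103, 98), (219, 105, 106, 104), (220, 99, 101, 96), (221, 96, 97, 92)]
335 [(203, 140, 144, 143), (204, 140, 143, 142), (205, 139, 143, 143), (206, 131, 133, 133), (207, 111, 110, 110), (208, 100, 98, 94), (209, 101, 97, 93), (210, 98, 95, 93), (211, 102, 101, 100), (212, 120, 121, 118), (213, 138, 142, 140), (214, 141, 144, 144), (215, 141, 145, 143), (216, 141, 144, 144), (217, 142, 148, 146), (218, 141, 145, 144), (219, 139, 144, 143), (220, 135, 140, 140), (221, 140, 143, 143)]
```

Run:
```python
from h import *
f=grab('top'); t=f['frame']; np.save('pics/top.npy',t)
b=cv2.GaussianBlur(t,(3,3),0).astype(int); B,G,Rr=b[...,0],b[...,1],b[...,2]
roi={'S1':(80,185,140,230),'S2':(163,170,215,215),'S4':(284,195,348,240)}
dark=(G<112).astype(np.uint8)
for n,(x0,y0,x1,y1) in roi.items():
    m=np.zeros(dark.shape,np.uint8); m[y0:y1,x0:x1]=((B-G>=1)&(G<112)&(B-Rr>=2))[y0:y1,x0:x1]
    k,l,st,c=cv2.connectedComponentsWithStats(m); i=1+np.argmax(st[1:,4]); m=(l==i).astype(np.uint8)
    r=cv2.minAreaRect(cv2.findContours(m,0,1)[0][0]); print(n,'bead rect',np.round(r[0],1),np.round(r[1],1),r[2],st[i,4])
    ys,xs=np.nonzero(m); P=np.array([onz(f,u,v,.121)[:2] for u,v in zip(xs,ys)])
    ctr=P.mean(0); w,V=np.linalg.eigh(np.cov((P-ctr).T)); d=V[:,1]*np.sign(V[1,1]); pr=(P-ctr)@d; q=(P-ctr)@V[:,0]
    print('  ctr',ctr.round(4),'mid',(ctr+d*(pr.max()+pr.min())/2).round(4),'yaw',np.degrees(np.arctan2(-d[0],d[1])).round(1),'len',np.ptp(pr).round(4),'th',np.ptp(q).round(4))
for n,(x0,y0,x1,y1) in {**roi,'S3':(240,170,285,225)}.items():
    m=np.zeros(dark.shape,np.uint8); m[y0:y1,x0:x1]=dark[y0:y1,x0:x1]; 
    m=cv2.morphologyEx(m,cv2.MORPH_OPEN,np.ones((17,17),np.uint8))
    c=max(cv2.findContours(m,0,1)[0],key=cv2.contourArea); r=cv2.minAreaRect(c)
    P=np.array([onz(f,u,v,.022)[:2] for u,v in cv2.boxPoints(r)])
    print(n,'base ctr',P.mean(0).round(4),'sides',[np.linalg.norm(P[i]-P[i-1]).round(4) for i in (1,2)],r[2],'edge dirs',[np.degrees(np.arctan2(*(P[i]-P[i-1])[::-1])).round(1) for i in (1,2)])
m=np.zeros(dark.shape,np.uint8); m[205:290,352:430]=(G<118)[205:290,352:430]
r=cv2.minAreaRect(max(cv2.findContours(m,0,1)[0],key=cv2.contourArea)); P=np.array([onz(f,u,v,.022)[:2] for u,v in cv2.boxPoints(r)])
print('tray',P.mean(0).round(4),P.round(3).tolist(),r[2])
```

```text
S1 bead rect [103.9 201.5] [ 6.6 42.1] 85.91438293457031 199
  ctr [0.547  0.3041] mid [0.5468 0.3063] yaw 6.8 len 0.0901 th 0.0152
S2 bead rect [187.4 184. ] [ 7.4 37.6] 77.00537872314453 190
  ctr [0.589  0.1251] mid [0.5885 0.1273] yaw 11.0 len 0.0821 th 0.0178
S4 bead rect [323.6 213. ] [ 7.8 37.9] 81.8698959350586 190
  ctr [ 0.5297 -0.1663] mid [ 0.5309 -0.1717] yaw 12.3 len 0.0844 th 0.0177
S1 base ctr [0.5375 0.3079] sides [np.float64(0.0648), np.float64(0.063)] 90.0 edge dirs [np.float64(-89.3), np.float64(-176.8)]
S2 base ctr [0.5787 0.1257] sides [np.float64(0.0634), np.float64(0.064)] 90.0 edge dirs [np.float64(-89.2), np.float64(-178.4)]
S4 base ctr [ 0.5211 -0.172 ] sides [np.float64(0.0638), np.float64(0.0585)] 90.0 edge dirs [np.float64(-89.3), np.float64(179.0)]
S3 base ctr [ 0.566  -0.0402] sides [np.float64(0.0638), np.float64(0.0591)] 90.0 edge dirs [np.float64(-89.2), np.float64(-179.8)]
tray [ 0.453 -0.351] [[0.546, -0.261], [0.549, -0.449], [0.359, -0.438], [0.358, -0.256]] 90.0
```

```bash
cat > edges.py <<'E'
from h import *
def cross(p,th=115):   # first index where profile rises above th, subpixel (p starts dark)
    for i in range(1,len(p)):
        if p[i]>=th: return i-1+(th-p[i-1])/(p[i]-p[i-1])
def base(f,uc,vc,yaw0):
    g=cv2.GaussianBlur(f['frame'][...,1],(3,3),0).astype(float)
    def line(axis,sgn,rng,z):
        pts=[]
        for k in rng:
            p=(g[vc:vc+40,uc+k] if axis=='v' else g[vc+k,uc:uc+30] if sgn>0 else g[vc+k,uc-29:uc+1][::-1])
            c=cross(p)
            if c is not None: pts.append(onz(f,uc+k,vc+c,z)[:2] if axis=='v' else onz(f,uc+sgn*c,vc+k,z)[:2])
        P=np.array(pts); vx,vy,x,y=cv2.fitLine(P.astype(np.float32),cv2.DIST_HUBER,0,1e-4,1e-4).ravel()
        return np.array([x,y]),np.array([vx,vy])
    def meet(a,b):
        s=np.linalg.solve(np.c_[a[1],-b[1]],b[0]-a[0]); return a[0]+s[0]*a[1]
    bot=line('v',1,range(-9,10),0.); nadir=f['xyz'][1]; y=onz(f,uc,vc,.022)[1]
    L=line('u',-1,range(-1,9),.022 if y>0 else .0); Rr=line('u',1,range(-1,9),0. if y>0 else .022)
    a,b=meet(bot,L),meet(bot,Rr); d=bot[1]*np.sign(bot[1][1]); yaw=np.arctan2(-d[0],d[1])
    X=np.array([np.cos(yaw),np.sin(yaw)]); c=(a+b)/2+.040*X
    sides=[np.degrees(np.arctan2(*(l[1]*np.sign(l[1][0]))[::-1])).round(1) for l in (L,Rr)]
    return c,np.degrees(yaw),np.linalg.norm(a-b),sides
E
python3 - <<'E'
from edges import *
f=grab('top')
for n,(u,v) in {'S1':(117,214),'S2':(195,200),'S3':(263,205),'S4':(319,224)}.items():
    c,y,w,s=base(f,u,v,0); X=np.array([np.cos(np.radians(y)),np.sin(np.radians(y))])
    print(n,'origin',c.round(4),'yaw',round(y,1),'width',w.round(4),'side yaws',s,'card@',(c+.002*X).round(4))
E
```

```text
S1 origin [0.5445 0.3131] yaw 6.4 width 0.0636 side yaws [np.float32(3.9), np.float32(4.9)] card@ [0.5464 0.3133]
S2 origin [0.5856 0.1331] yaw 9.6 width 0.0587 side yaws [np.float32(5.6), np.float32(-24.2)] card@ [0.5876 0.1334]
S3 origin [ 0.5758 -0.0425] yaw -2.8 width 0.0671 side yaws [np.float32(0.6), np.float32(-0.5)] card@ [ 0.5778 -0.0426]
S4 origin [ 0.5281 -0.1645] yaw 12.3 width 0.0537 side yaws [np.float32(9.9), np.float32(-47.0)] card@ [ 0.5301 -0.1641]
```

```bash
cat > d.py <<'E'
import sys
from h import *
# usage: d.py x y z yawdeg  -> turn (deg, tool) and shift (tool) from measured pose
s=monitor.get_state(); x,y,z,yw=map(float,sys.argv[1:5])
R0=R.from_euler('xyz',s['ee_rot']); R1=R.from_euler('xyz',[np.pi,0,np.radians(yw)])
print('t',round(s['t'],2),'pos',s['eef_pos'].round(4),'rot',np.degrees(s['ee_rot']).round(1),'F',s['force'].round(2),'w',round(s['width'],4))
print('turn',np.degrees((R0.inv()*R1).as_rotvec()).round(1),'shift',R0.inv().apply(np.array([x,y,z])-s['eef_pos']).round(4))
E
python3 d.py 0.530 -0.170 0.17 -78
```

```text
t 0.25 pos [ 0.2012 -0.6441  0.2261] rot [ 180.    -0.  -162.7] F [-0.31 -0.64  0.04] w 0.0878
turn [  0.    0.  -84.7] shift [-0.4552  0.3544  0.0563]
```

Call:
move_arm --deltas '[[[0,0,-84.7,-0.455,0.354,0.056,0.04],[0,0,-84.7,-0.455,0.354,0.056,0.04],[0,0,-84.7,-0.455,0.354,0.056,0.04],[0,0,-84.7,-0.455,0.354,0.056,0.04],[0,0,-84.7,-0.455,0.354,0.056,0.04],[0,0,-84.7,-0.455,0.354,0.056,0.04],[0,0,-84.7,-0.455,0.354,0.056,0.04],[0,0,-84.7,-0.455,0.354,0.056,0.04],[0,0,-84.7,-0.455,0.354,0.056,0.04],[0,0,-84.7,-0.455,0.354,0.056,0.04],[0,0,-84.7,-0.455,0.354,0.056,0.04],[0,0,-84.7,-0.455,0.354,0.056,0.04]]]' --force 10

```text
t: 1.25
eef_pos: [0.4859, -0.2335, 0.1784]
ee_rot: [-3.141, -0.0, -1.354]
force: [1.3, -1.2, 0.5]
width: 0.04
```

```bash
python3 d.py 0.530 -0.170 0.14 -78
```

```text
t 1.25 pos [ 0.4859 -0.2335  0.1784] rot [-180.    -0.   -77.6] F [ 1.26 -1.22  0.51] w 0.04
turn [-0.  -0.   0.4] shift [-0.0525 -0.0568  0.0384]
```

Call:
move_arm --deltas '[[[0,0,0,-0.0525,-0.057,0.02,0.04],[0,0,0,-0.0525,-0.057,0.035,0.04],[0,0,0,-0.0525,-0.057,0.035,0.04],[0,0,0,-0.0525,-0.057,0.035,0.04],[0,0,0,-0.0525,-0.057,0.035,0.04]]]'

```text
t: 1.67
eef_pos: [0.5296, -0.1722, 0.1431]
ee_rot: [3.141, -0.0, -1.359]
force: [1.4, 0.1, -0.2]
width: 0.0402
```

```bash
python3 d.py 0.530 -0.170 0.098 -78
python3 - <<'E'
from h import *
s=grab('scene'); t=grab('top')
a=cv2.resize(t['frame'][150:250,250:400],None,fx=3.5,fy=3.5,interpolation=cv2.INTER_CUBIC)
b=cv2.resize(s['frame'][100:210,170:270],None,fx=2.5,fy=2.5,interpolation=cv2.INTER_CUBIC)
h=np.zeros((350,780,3),np.uint8); h[:a.shape[0],:a.shape[1]]=a; h[:275,525:775]=b
cv2.imwrite('pics/s4.png',h)
E
```

```text
t 1.67 pos [ 0.5296 -0.1722  0.1431] rot [179.9  -0.  -77.9] F [ 1.43  0.09 -0.23] w 0.0402
turn [ 0.1 -0.   0.1] shift [-0.002  -0.0009  0.0451]
```

View pics/s4.png

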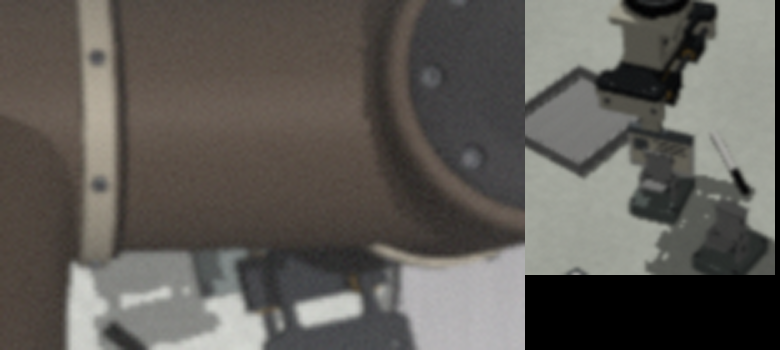

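The arm hides the top view. The scene view shows the fingers straddling the bead of the right-hand card. I'll lower and close gently.

Call:
move_arm --deltas '[[[0,0,0,-0.001,-0.001,0.015,0.04],[0,0,0,-0.001,-0.001,0.03,0.04],[0,0,0,-0.001,-0.001,0.044,0.04],[0,0,0,-0.001,-0.001,0.044,0.03],[0,0,0,-0.001,-0.001,0.044,0.02],[0,0,0,-0.001,-0.001,0.044,0.014],[0,0,0,-0.001,-0.001,0.044,0.011],[0,0,0,-0.001,-0.001,0.044,0.008],[0,0,0,-0.001,-0.001,0.044,0.008]]]' --force 3

```text
t: 2.52
eef_pos: [0.5314, -0.1712, 0.1002]
ee_rot: [-3.14, -0.001, -1.36]
force: [0.1, -0.0, 2.1]
width: 0.0101
```

```bash
python3 d.py 0.530 -0.170 0.098 -78; sleep 0; python3 d.py 0.530 -0.170 0.098 -78 | head -1
```

```text
t 2.52 pos [ 0.5314 -0.1712  0.1002] rot [-179.9   -0.   -78. ] F [ 0.13 -0.05  2.12] w 0.0101
turn [-0.1 -0.   0. ] shift [-0.0014  0.0011  0.0022]
t 2.52 pos [ 0.5314 -0.1712  0.1002] rot [-179.9   -0.   -78. ] F [ 0.13 -0.05  2.12] w 0.0101
```

Opening is 10.1 mm with almost no side force, so the bead is gripped. I'll tighten, settle and read the baseline.

Call:
move_arm --deltas '[[[0,0,0,0,0,0,0.006],[0,0,0,0,0,0,0.006],[0,0,0,0,0,0,0.006],[0,0,0,0,0,0,0.006]]]' --force 25

```text
t: 2.85
eef_pos: [0.5316, -0.1711, 0.1001]
ee_rot: [-3.14, -0.001, -1.36]
force: [1.5, -0.0, 5.2]
width: 0.0095
```

Call:
move_arm --deltas '[[[0,0,0,0,0,-0.0005,0.006],[0,0,0,0,0,-0.001,0.006],[0,0,0,0,0,-0.001,0.006]]]'

```text
t: 3.1
eef_pos: [0.5311, -0.171, 0.1002]
ee_rot: [-3.141, -0.0, -1.36]
force: [3.2, -1.5, -1.0]
width: 0.0098
```

Call:
move_arm --deltas '[[[0,0,0,0,0,-0.0003,0.006],[0,0,0,0,0,-0.0003,0.006],[0,0,0,0,0,-0.0003,0.006]]]'

```text
t: 3.35
eef_pos: [0.5308, -0.171, 0.1004]
ee_rot: [-3.141, -0.0, -1.36]
force: [4.2, -0.5, -1.9]
width: 0.0096
```

Call:
move_arm --deltas '[[[0,0,0,0,0,-0.0003,0.006],[0,0,0,0,0,-0.0003,0.006],[0,0,0,0,0,-0.0003,0.006]]]'

```text
t: 3.6
eef_pos: [0.5304, -0.171, 0.1006]
ee_rot: [3.141, 0.0, -1.361]
force: [3.1, -1.3, -3.5]
width: 0.0098
```

Call:
move_arm --deltas '[[[0,0,0,0,0,-0.0003,0.006],[0,0,0,0,0,-0.0003,0.006],[0,0,0,0,0,-0.0003,0.006],[0,0,0,0,0,-0.0003,0.006]]]'

```text
t: 3.93
eef_pos: [0.5303, -0.171, 0.101]
ee_rot: [3.141, 0.0, -1.361]
force: [1.9, -1.1, -3.8]
width: 0.0095
```

Run:
```python
from h import *
for i in range(4):
    s=monitor.get_state(); print(round(s['t'],2),s['eef_pos'].round(4),s['force'].round(2)); grab('top')
```

```text
3.93 [ 0.5303 -0.171   0.101 ] [ 1.89 -1.13 -3.82]
3.98 [ 0.5304 -0.171   0.101 ] [ 2.91 -0.74 -3.81]
4.03 [ 0.5304 -0.171   0.101 ] [ 2.8  -0.52 -5.18]
4.08 [ 0.5305 -0.171   0.101 ] [ 3.4  -0.41 -4.68]
```

Call:
move_arm --deltas '[[[0,0,0,0,-0.0006,-0.0002,0.006],[0,0,0,0,-0.0006,-0.0002,0.006],[0,0,0,0,-0.0006,-0.0002,0.006],[0,0,0,0,-0.0006,-0.0002,0.006]]]'

```text
t: 4.47
eef_pos: [0.5311, -0.1708, 0.1013]
ee_rot: [3.142, 0.0, -1.361]
force: [2.5, 0.7, -3.6]
width: 0.0099
```

Run:
```python
from h import *
for i in range(4):
    s=monitor.get_state(); print(round(s['t'],2),s['eef_pos'].round(4),s['force'].round(2)); grab('top')
```

```text
4.47 [ 0.5311 -0.1708  0.1013] [ 2.46  0.66 -3.64]
4.52 [ 0.5311 -0.1708  0.1013] [ 2.44  0.5  -3.54]
4.57 [ 0.5312 -0.1708  0.1013] [ 1.75  0.23 -3.85]
4.62 [ 0.5311 -0.1708  0.1013] [ 2.71  0.4  -2.76]
```

Call:
move_arm --deltas '[[[0,0,0,0,-0.0005,-0.0003,0.006],[0,0,0,0,-0.0005,-0.0006,0.006],[0,0,0,0,-0.0005,-0.0006,0.006],[0,0,0,0,-0.0005,-0.0006,0.006]]]'

```text
t: 5.0
eef_pos: [0.5314, -0.1708, 0.1019]
ee_rot: [3.141, 0.0, -1.361]
force: [1.3, -0.0, -2.5]
width: 0.0096
```

Run:
```python
from h import *
for i in range(4):
    s=monitor.get_state(); print(round(s['t'],2),s['eef_pos'].round(4),s['force'].round(2)); grab('top')
```

```text
5.0 [ 0.5314 -0.1708  0.1019] [ 1.29 -0.02 -2.47]
5.05 [ 0.5314 -0.1708  0.1019] [ 0.98  0.91 -1.72]
5.1 [ 0.5314 -0.1708  0.1019] [ 0.69  0.8  -3.01]
5.15 [ 0.5314 -0.1708  0.1019] [ 1.08  0.09 -3.05]
```

The force fell to about 2.5 N while the card rose, so it seems to slide. I'll pull 3 mm more to confirm.

Call:
move_arm --deltas '[[[0,0,0,0,-0.0003,-0.0015,0.006],[0,0,0,0,-0.0003,-0.003,0.006],[0,0,0,0,-0.0003,-0.003,0.006],[0,0,0,0,-0.0003,-0.003,0.006]]]'

```text
t: 5.53
eef_pos: [0.5317, -0.1709, 0.1052]
ee_rot: [3.141, -0.0, -1.36]
force: [-2.2, -0.3, 1.0]
width: 0.0097
```

Run:
```python
from h import *
for i in range(4):
    s=monitor.get_state(); print(round(s['t'],2),s['eef_pos'].round(4),s['force'].round(2)); grab('scene',f'w{i}')
a=cv2.imread('pics/w3.png'); cv2.imwrite('pics/w3c.png',cv2.resize(a[100:280,170:400],None,fx=3.2,fy=3.2,interpolation=cv2.INTER_CUBIC))
```

```text
5.53 [ 0.5317 -0.1709  0.1052] [-2.18 -0.29  1.03]
5.58 [ 0.5317 -0.1708  0.1052] [-1.88 -0.31  0.57]
5.63 [ 0.5317 -0.1709  0.1051] [-0.81 -0.32  1.62]
5.68 [ 0.5317 -0.1709  0.1051] [-1.4   0.8   0.66]
```

View pics/w3c.png

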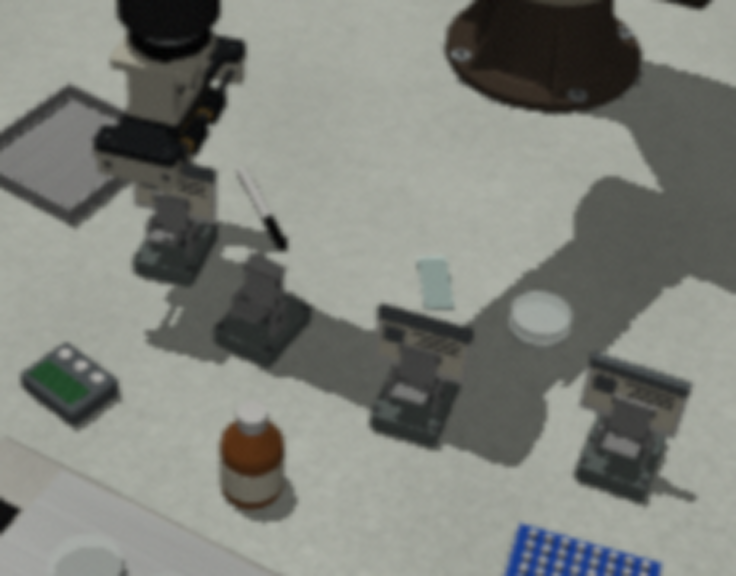

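The picture shows the fingers still on the right-hand card's bead, at about (185,165) in the crop, with the stand unmoved at about (175,245). I'll keep pulling slowly and read the force while it moves.

Call:
move_arm --deltas '[[[0,0,0,0,0,-0.0008,0.006],[0,0,0,0,0,-0.0016,0.006],[0,0,0,0,0,-0.0024,0.006]]]'

```text
t: 5.98
eef_pos: [0.5317, -0.1707, 0.1072]
ee_rot: [3.141, 0.0, -1.361]
force: [-2.4, 0.4, -0.5]
width: 0.01
```

Call:
move_arm --deltas '[[[0,0,0,0,0,-0.001,0.006],[0,0,0,0,0,-0.002,0.006]]]'

```text
t: 6.15
eef_pos: [0.5318, -0.1707, 0.1093]
ee_rot: [3.141, 0.0, -1.361]
force: [-1.7, -1.0, -0.2]
width: 0.0097
```

Call:
move_arm --deltas '[[[0,0,0,0,0,-0.001,0.006],[0,0,0,0,0,-0.002,0.006]]]'

```text
t: 6.32
eef_pos: [0.5319, -0.1707, 0.1114]
ee_rot: [3.141, 0.0, -1.361]
force: [-1.3, -1.1, -0.3]
width: 0.0096
```

Call:
move_arm --deltas '[[[0,0,0,0,0,0.001,0.006],[0,0,0,0,0,0.002,0.006]]]'

```text
t: 6.48
eef_pos: [0.5322, -0.1708, 0.1096]
ee_rot: [-3.141, -0.0, -1.36]
force: [-2.3, -0.8, 0.6]
width: 0.0099
```

Call:
move_arm --deltas '[[[0,0,0,0,0,0.001,0.006],[0,0,0,0,0,0.002,0.006]]]'

```text
t: 6.65
eef_pos: [0.532, -0.1708, 0.1073]
ee_rot: [-3.142, -0.0, -1.36]
force: [-1.5, -0.1, 0.4]
width: 0.0097
```

Call:
move_arm --deltas '[[[0,0,0,0,0,-0.001,0.006],[0,0,0,0,0,-0.002,0.006],[0,0,0,0,0,-0.003,0.006]]]'

```text
t: 6.9
eef_pos: [0.5319, -0.1707, 0.1102]
ee_rot: [3.141, 0.0, -1.361]
force: [-1.6, 0.8, -0.9]
width: 0.0094
```

The card slides at low force in both directions, so this stand is the weak one. I'll lift the card out and refine the spare's mouth position from the saved top frame.

Call:
move_arm --deltas '[[[0,0,0,0,0,-0.01,0.006],[0,0,0,0,0,-0.025,0.006],[0,0,0,0,0,-0.045,0.006],[0,0,0,0,0,-0.07,0.006],[0,0,0,0,0,-0.07,0.006]]]' --force 40

```text
t: 7.32
eef_pos: [0.5356, -0.1713, 0.1865]
ee_rot: [-3.133, -0.004, -1.359]
force: [0.4, -0.6, 0.3]
width: 0.0098
```

Run:
```python
from h import *
t=np.load('pics/top.npy'); g=t[...,1].astype(int)
print('cols mean',[(v,int(g[v,257:269].mean())) for v in range(180,218)])
for v in range(188,206): print(v,g[v,250:278])
f=grab('scene','lift'); t2=grab('top','lift_t')
a=f['frame'][60:260,150:330]; cv2.imwrite('pics/liftc.png',cv2.resize(a,None,fx=3,fy=3,interpolation=cv2.INTER_CUBIC))
s=monitor.get_state(); print(s['t'],s['eef_pos'],s['force'],s['width'])
for v in (192,196,200): print(v,onz(t2,263,v,.092))
```

```text
cols mean [(180, 137), (181, 124), (182, 115), (183, 113), (184, 114), (185, 114), (186, 115), (187, 114), (188, 112), (189, 105), (190, 96), (191, 90), (192, 86), (193, 77), (194, 82), (195, 90), (196, 93), (197, 79), (198, 76), (199, 87), (200, 94), (201, 95), (202, 95), (203, 94), (204, 95), (205, 95), (206, 96), (207, 95), (208, 95), (209, 96), (210, 96), (211, 94), (212, 91), (213, 87), (214, 111), (215, 133), (216, 142), (217, 144)]
188 [ 92  86  90  92 101 101  92  94 105 112 117 114 116 115 118 116 115 118
 115 117 112 100 102 105 105  96 103 119]
189 [ 86  74  77  84  94 102  93  93 100 106 105 104 104 106 107 109 108 109
 111 109 105  99 103 112 109  99 104 120]
190 [ 85  75  66  73  79  86  91  92  97 100  98  99  93  97  98  95  96  96
 100  99  99  94 100 110 106 100 105 125]
191 [ 86  73  70  68  75  80  85  87  88  89  88  90  92  92  90  93  92  92
  94  95  96  90  97 103 101  99 102 126]
192 [ 89  74  67  68  71  77  76  79  82  86  84  87  90  89  89  88  88  88
  85  89  87  90  95 103  99  93 102 123]
193 [ 89  75  68  73  79  79  79  79  76  77  74  77  76  79  
[... 1014 characters left out ...]
 90  90  91  93  96  95  95  94  94  97  97  94  96  95  96  96  96  97
  92  93  95  96  96  97  97  98 119 137]
203 [ 87  90  92  94  91  94  94  98  94  94  96  96  98  92  93  93  96  92
  97  94  96  97  97  93  95  97 116 137]
204 [ 88  90  94  96  95  96  92  95  93  93  95  94  96  98  95  96  96  94
  97  93  96  98  96  95  95 101 116 137]
205 [ 88  89  93  95  94  97  94  98  95  97  95  93  97  93  93  96  96  92
  97  94  94  95  95  96  97 101 119 136]
7.4167 [ 0.53346267 -0.1706811   0.18256832] [-0.96371136  0.11128181 -1.04787753] 0.009508723462248743
192 [ 0.57768842 -0.03983654  0.092     ]
196 [ 0.56850498 -0.03990342  0.092     ]
200 [ 0.55934924 -0.03997009  0.092     ]
```

View pics/liftc.png

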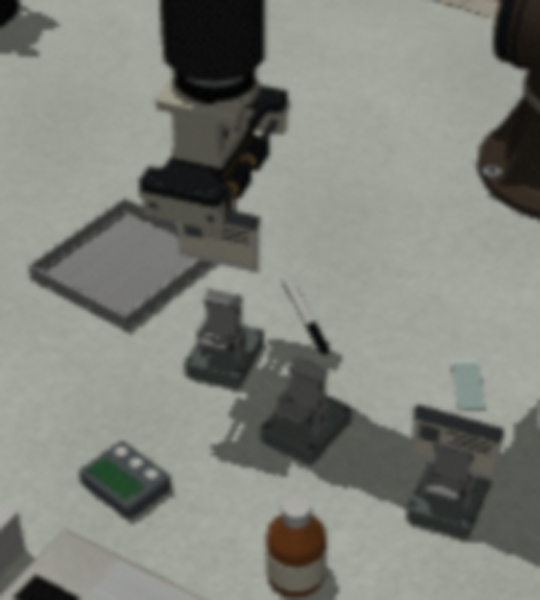

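The card is out and hangs straight in the fingers, with its lower edge from about (181,262) to (258,270) in the crop. The stands have not moved. I'll check where the card's middle sits relative to the TCP.

```bash
python3 - <<'E'
from h import *
f=grab('scene'); im=f['frame'].astype(int)
s=monitor.get_state(); zb=.055+s['eef_pos'][2]-.1003; print(s['eef_pos'],zb)
g=im[...,1]
for v in range(140,153): print(v,g[v,204:242])
for p in [(210.3,147.3),(236,150)]: print(onz(f,*p,zb))
E
python3 d.py 0.578 -0.0435 0.175 -91.5
```

```text
[ 0.53257324 -0.17062149  0.18131773] 0.13601773009469917
140 [121 121 121 121 121 117 102  94  93  90  88  87  85  82  88  90  88  89
  88  82  77  69  64  61  62  69  74  72  69  78  88  87  99 142 159 164
 164 163]
141 [121 122 121 121 122 117 101  93  93  93  94  93  94  93  94  93  93  92
  92  90  90  89  85  84  80  77  72  69  66  77  89  89 101 143 160 163
 164 163]
142 [122 121 122 122 121 116 102  95  94  93  94  95  94  93  94  94  93  93
  93  95  93  94  93  93  91  90  87  88  87  89  93  89 102 143 161 163
 165 165]
143 [121 122 121 121 121 118 103  94  92  93  94  94  94  95  94  94  94  94
  94  95  94  94  94  94  95  95  95  94  95  94  94  90 103 143 162 164
 164 165]
144 [121 121 122 122 121 117 104  95  92  91  93  93  93  94  95  94  94  94
  94  94  93  95  94  94  94  95  95  95  95  94  95  91 101 144 161 165
 166 164]
145 [121 121 121 122 120 118 110 101  96  94  92  91  91  92  92  93  92  94
  93  93  93  94  94  94  95  95  95  95  94  95  94  90 102 143 162 166
 165 165]
146 [121 122 121 121 121 120 117 113 110 107 101  90  87  85  86  87  89  91
  92 
[... 562 characters left out ...]
[119 118 118 117 118 120 112  89  69  59  54  58  65  73  86 113 142 157
 165 168 166 165 162 158 153 145 140 128 119 112 106 101 110 147 163 164
 164 164]
151 [119 119 117 114 111 109  89  65  57  54  55  60  73  88 111 143 160 168
 169 169 168 168 168 166 164 163 161 157 154 150 143 134 134 154 163 164
 163 164]
152 [118 119 116 107  95  80  64  57  58  58  59  75  98 117 142 159 166 168
 170 170 168 167 167 166 164 166 168 167 165 164 163 159 158 161 162 159
 162 164]
[ 0.55044934 -0.21114874  0.13601773]
[ 0.51959755 -0.13739311  0.13601773]
t 7.47 pos [ 0.5326 -0.1706  0.1813] rot [-179.9   -0.   -78. ] F [-0.35  0.31 -1.37] w 0.0097
turn [-0.1  0.  13.5] shift [-0.1148 -0.0709  0.0065]
```

Run:
```python
from h import *
f=grab('scene'); P=[onz(f,*p,.136) for p in [(209.8,145.3),(236.7,151.3)]]; d=P[1]-P[0]
print(P,np.linalg.norm(d),np.degrees(np.arctan2(-d[0],d[1])),(P[0]+P[1])/2)
```

```text
[array([ 0.54321646, -0.21806172,  0.136     ]), array([ 0.52370019, -0.1322439 ,  0.136     ])] 0.08800900060919868 12.812021765703065 [ 0.53345833 -0.17515281  0.136     ]
```

Call:
move_arm --deltas '[[[0,0,5,-0.03,-0.02,0.002,0.006],[0,0,10,-0.07,-0.045,0.005,0.006],[0,0,13.5,-0.1,-0.062,0.006,0.006],[0,0,13.5,-0.115,-0.071,0.006,0.006],[0,0,13.5,-0.115,-0.071,0.006,0.006],[0,0,13.5,-0.115,-0.071,0.006,0.006],[0,0,13.5,-0.115,-0.071,0.006,0.006]]]' --force 60

```text
t: 8.1
eef_pos: [0.5769, -0.0436, 0.1736]
ee_rot: [3.14, -0.0, -1.596]
force: [-1.5, -0.9, -0.1]
width: 0.0093
```

```bash
python3 d.py 0.578 -0.0435 0.145 -91.5
```

```text
t 8.1 pos [ 0.5769 -0.0436  0.1736] rot [179.9  -0.  -91.4] F [-1.48 -0.93 -0.09] w 0.0093
turn [ 0.1 -0.   0.1] shift [-0.0002 -0.0011  0.0286]
```

The scene view gives a lower edge 88 mm long at a yaw of 12.8°, which fits. The card's middle is about 3 mm to −y of the TCP, so I'll offset for that and lower to the mouth.

Call:
move_arm --deltas '[[[0,0,0,-0.003,-0.001,0.015,0.006],[0,0,0,-0.003,-0.001,0.032,0.006],[0,0,0,-0.003,-0.001,0.038,0.006],[0,0,0,-0.003,-0.001,0.044,0.006],[0,0,0,-0.003,-0.001,0.048,0.006],[0,0,0,-0.003,-0.001,0.048,0.006]]]'

```text
t: 8.6
eef_pos: [0.5784, -0.0415, 0.1272]
ee_rot: [-3.141, -0.001, -1.597]
force: [-2.1, -0.6, 3.7]
width: 0.0094
```

```bash
python3 d.py 0.578 -0.0405 0.1003 -91.5
python3 - <<'E'
from h import *
f=grab('scene','ins'); cv2.imwrite('pics/insc.png',cv2.resize(f['frame'][100:220,190:310],None,fx=5,fy=5,interpolation=cv2.INTER_CUBIC))
E
```

```text
t 8.6 pos [ 0.5784 -0.0415  0.1272] rot [-180.    -0.   -91.5] F [-2.06 -0.62  3.7 ] w 0.0094
turn [-0. -0.  0.] shift [-0.0011  0.0004  0.0269]
```

View pics/insc.png

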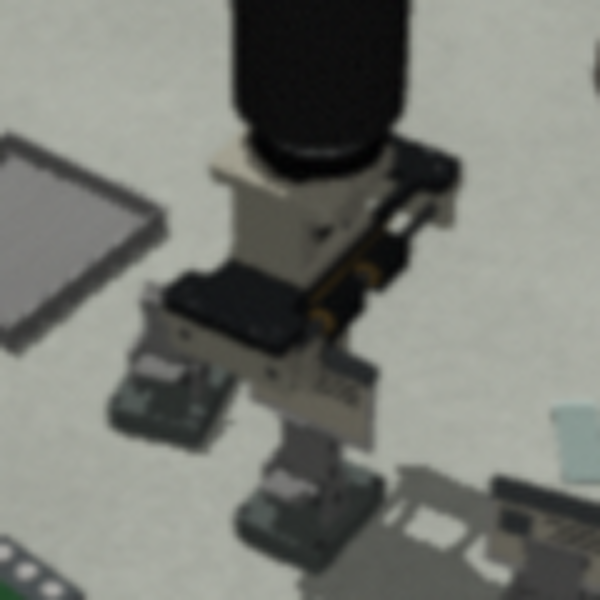

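The card's lower edge runs from (250,395) to (375,450) in the crop, behind the spare's sprung jaw at about (310,430). It looks centred and is in the mouth. I'll press it down in steps.

Call:
move_arm --deltas '[[[0,0,0,0,0,0.003,0.006],[0,0,0,0,0,0.006,0.006],[0,0,0,0,0,0.009,0.006],[0,0,0,0,0,0.012,0.006]]]'

```text
t: 8.98
eef_pos: [0.5787, -0.0411, 0.1154]
ee_rot: [-3.14, -0.0, -1.596]
force: [-2.8, 0.5, 6.3]
width: 0.0092
```

Call:
move_arm --deltas '[[[0,0,0,0,0,0.003,0.006],[0,0,0,0,0,0.006,0.006],[0,0,0,0,0,0.009,0.006],[0,0,0,0,0,0.012,0.006],[0,0,0,0,0,0.013,0.006]]]'

```text
t: 9.4
eef_pos: [0.5787, -0.041, 0.1021]
ee_rot: [-3.141, -0.0, -1.596]
force: [-1.9, 1.0, 6.1]
width: 0.0093
```

Side forces are small. I'll press the last 2–3 mm in small steps until the seat resists.

Call:
move_arm --deltas '[[[0,0,0,0,0,0.001,0.006],[0,0,0,0,0,0.002,0.006],[0,0,0,0,0,0.002,0.006]]]'

```text
t: 9.65
eef_pos: [0.5786, -0.041, 0.1002]
ee_rot: [-3.141, -0.0, -1.597]
force: [-2.2, -0.1, 5.1]
width: 0.0093
```

Call:
move_arm --deltas '[[[0,0,0,0,0,0.001,0.006],[0,0,0,0,0,0.001,0.006]]]'

```text
t: 9.82
eef_pos: [0.5788, -0.041, 0.1001]
ee_rot: [-3.14, -0.0, -1.596]
force: [-5.5, 0.3, 11.3]
width: 0.0096
```

Call:
move_arm --deltas '[[[0,0,0,0,0,0.001,0.006],[0,0,0,0,0,0.001,0.006]]]'

```text
t: 9.98
eef_pos: [0.5793, -0.041, 0.1001]
ee_rot: [-3.139, -0.0, -1.596]
force: [-5.7, 1.1, 18.8]
width: 0.0094
```

The height is stuck at 0.1001 m, the same as the home height in the weak stand, while the force rose to 19 N, so the card is home. I'll relax and tug it gently as a comparison with a good clip.

Call:
move_arm --deltas '[[[0,0,0,0,0,-0.001,0.006],[0,0,0,0,0,-0.0025,0.006],[0,0,0,0,0,-0.0025,0.006]]]'

```text
t: 10.23
eef_pos: [0.5786, -0.0408, 0.1002]
ee_rot: [-3.141, 0.0, -1.596]
force: [-3.3, -0.2, 4.2]
width: 0.0092
```

Call:
move_arm --deltas '[[[0,0,0,0,0,-0.0006,0.006],[0,0,0,0,0,-0.0006,0.006],[0,0,0,0,0,-0.0006,0.006]]]'

```text
t: 10.48
eef_pos: [0.5785, -0.0407, 0.1002]
ee_rot: [3.141, -0.0, -1.596]
force: [0.1, -1.8, -1.1]
width: 0.0093
```

Call:
move_arm --deltas '[[[0,0,0,0,0,-0.0004,0.006],[0,0,0,0,0,-0.0006,0.006],[0,0,0,0,0,-0.0006,0.006]]]'

```text
t: 10.73
eef_pos: [0.5781, -0.0405, 0.1004]
ee_rot: [3.141, -0.0, -1.596]
force: [1.2, -0.8, -6.9]
width: 0.0093
```

Run:
```python
from h import *
for i in range(4):
    s=monitor.get_state(); print(round(s['t'],2),s['eef_pos'].round(4),s['force'].round(2)); grab('top')
```

```text
10.73 [ 0.5781 -0.0405  0.1004] [ 1.24 -0.83 -6.95]
10.78 [ 0.5781 -0.0404  0.1005] [ 0.83 -1.57 -6.49]
10.83 [ 0.578  -0.0405  0.1004] [ 0.43 -0.46 -7.53]
10.88 [ 0.578  -0.0404  0.1005] [ 0.68 -1.43 -7.17]
```

This clip holds about 7 N with no slide, which is a clear contrast with the weak one. I'll press home again, ease off, then release and rise.

Call:
move_arm --deltas '[[[0,0,0,0,0,0.0015,0.006],[0,0,0,0,0,0.003,0.006],[0,0,0,0,0,0.003,0.006],[0,0,0,0,0,0.001,0.006],[0,0,0,0,0,0.001,0.006]]]'

```text
t: 11.35
eef_pos: [0.5786, -0.0404, 0.1005]
ee_rot: [-3.141, 0.0, -1.596]
force: [-0.7, -2.8, -0.9]
width: 0.0095
```

Call:
move_arm --deltas '[[[0,0,0,0,0,0,0.015],[0,0,0,0,0,0,0.03],[0,0,0,0,0,0,0.04],[0,0,0,0,0,-0.015,0.04],[0,0,0,0,0,-0.04,0.05],[0,0,0,0,0,-0.08,0.06],[0,0,0,0,0,-0.08,0.0876]]]'

```text
t: 11.93
eef_pos: [0.5827, -0.0403, 0.1876]
ee_rot: [-3.131, 0.0, -1.594]
force: [2.3, 0.1, 1.9]
width: 0.0495
```

```bash
python3 d.py 0.40 -0.17 0.18 -168
```

```text
t 11.93 pos [ 0.5827 -0.0403  0.1876] rot [-179.4    0.   -91.4] F [2.31 0.07 1.86] w 0.0495
turn [-0.5  0.4 76.6] shift [0.134  0.1796 0.0056]
```

To be sure it's fully home, I'll press the bead once from above with shut fingers.

Call:
move_arm --deltas '[[[0,0,0,0,0,0.03,0.02],[0,0,0,0,0,0.045,0],[0,0,0,0,0,0.045,0],[0,0,0,0,0,0.045,0],[0,0,0,0,0,0.045,0]]]' --force 10

```text
t: 12.35
eef_pos: [0.5793, -0.0404, 0.136]
ee_rot: [-3.14, -0.0, -1.596]
force: [-0.0, -0.0, -0.5]
width: 0.0272
```

```bash
python3 d.py 0.5785 -0.0435 0.121 -91.5
```

```text
t 12.35 pos [ 0.5793 -0.0404  0.136 ] rot [-179.9   -0.   -91.4] F [-0.   -0.02 -0.49] w 0.0272
turn [-0.1 -0.   0.1] shift [0.0031 0.0008 0.015 ]
```

Call:
move_arm --deltas '[[[0,0,0,0.003,0.001,0,0],[0,0,0,0.003,0.001,0,0],[0,0,0,0.003,0.001,0.004,0],[0,0,0,0.003,0.001,0.008,0],[0,0,0,0.003,0.001,0.012,0],[0,0,0,0.003,0.001,0.014,0],[0,0,0,0.003,0.001,0.016,0],[0,0,0,0.003,0.001,0.017,0],[0,0,0,0.003,0.001,0.017,0]]]'

```text
t: 13.1
eef_pos: [0.5798, -0.0436, 0.1211]
ee_rot: [-3.136, -0.001, -1.594]
force: [-3.0, -0.3, 19.6]
width: 0.0005
```

Call:
move_arm --deltas '[[[0,0,0,0,0,0.0005,0],[0,0,0,0,0,0.001,0],[0,0,0,0,0,0.001,0]]]'

```text
t: 13.35
eef_pos: [0.5806, -0.0436, 0.121]
ee_rot: [-3.134, -0.001, -1.594]
force: [-3.6, -0.4, 23.4]
width: 0.0007
```

The bead top is at 0.121 m under 23 N, which is exactly home. I'll retreat up and get the weak stand's pose from the saved frame.

Call:
move_arm --deltas '[[[0,0,0,0,0,-0.02,0],[0,0,0,0,0,-0.05,0.04],[0,0,20,0,0.01,-0.07,0.0876],[0,0,20,0,0.01,-0.07,0.0876]]]' --force 40

```text
t: 13.68
eef_pos: [0.5688, -0.0431, 0.1915]
ee_rot: [-3.136, 0.002, -1.851]
force: [0.2, 0.3, -0.0]
width: 0.0148
```

```bash
python3 - <<'E'
from h import *
f=grab('top'); f['frame']=np.load('pics/top.npy')
g=cv2.GaussianBlur(f['frame'][...,1],(3,3),0).astype(int)
for v in range(218,238,2): print(v,list(zip(range(299,336),g[v,299:336]))[::1][:8],list(g[v,322:338]))
E
python3 d.py 0.5365 -0.172 0.17 -168
```

```text
218 [(299, np.int64(106)), (300, np.int64(105)), (301, np.int64(98)), (302, np.int64(87)), (303, np.int64(77)), (304, np.int64(73)), (305, np.int64(76)), (306, np.int64(80))] [np.int64(99), np.int64(99), np.int64(99), np.int64(98), np.int64(97), np.int64(96), np.int64(97), np.int64(99), np.int64(107), np.int64(123), np.int64(138), np.int64(144), np.int64(145), np.int64(145), np.int64(145), np.int64(145)]
220 [(299, np.int64(132)), (300, np.int64(134)), (301, np.int64(126)), (302, np.int64(109)), (303, np.int64(89)), (304, np.int64(78)), (305, np.int64(80)), (306, np.int64(87))] [np.int64(97), np.int64(97), np.int64(97), np.int64(96), np.int64(96), np.int64(96), np.int64(96), np.int64(97), np.int64(103), np.int64(117), np.int64(133), np.int64(142), np.int64(143), np.int64(142), np.int64(143), np.int64(144)]
222 [(299, np.int64(144)), (300, np.int64(143)), (301, np.int64(137)), (302, np.int64(122)), (303, np.int64(100)), (304, np.int64(82)), (305, np.int64(79)), (306, np.int64(86))] [np.int64(96), np.int64(95), np.int64(95), np.int64(96), np.int64(96), np.int64(96), np.int64(96), np.in
[... 2495 characters left out ...]
int64(146), np.int64(146), np.int64(146), np.int64(144), np.int64(144), np.int64(143), np.int64(144), np.int64(145)]
236 [(299, np.int64(145)), (300, np.int64(145)), (301, np.int64(145)), (302, np.int64(145)), (303, np.int64(145)), (304, np.int64(144)), (305, np.int64(142)), (306, np.int64(140))] [np.int64(148), np.int64(149), np.int64(149), np.int64(148), np.int64(145), np.int64(143), np.int64(143), np.int64(146), np.int64(147), np.int64(147), np.int64(147), np.int64(146), np.int64(145), np.int64(146), np.int64(147), np.int64(146)]
t 13.73 pos [ 0.5682 -0.043   0.1894] rot [-1.798e+02  1.000e-01 -1.066e+02] F [-0.21  0.3  -0.74] w 0.0188
turn [-0.1  0.2 61.4] shift [ 0.1327 -0.0065  0.0192]
```

The weak stand's lower edge in the saved frame, corners at (304.5,234) and (333.5,230), puts its origin near (0.530,−0.171) at yaw 12°. The cheek centre is then near (0.537,−0.170), so I'll move there.

Call:
move_arm --deltas '[[[0,0,7,0.015,0,0.002,0.0876],[0,0,14,0.03,0,0.004,0.0876],[0,0,21,0.045,0,0.006,0.0876],[0,0,28,0.06,0,0.008,0.0876],[0,0,35,0.075,0,0.01,0.0876],[0,0,42,0.09,-0.003,0.012,0.0876],[0,0,49,0.105,-0.006,0.014,0.0876],[0,0,56,0.12,-0.0065,0.016,0.0876],[0,0,61.5,0.131,-0.0065,0.018,0.0876],[0,0,61.5,0.131,-0.0065,0.018,0.0876],[0,0,61.5,0.131,-0.0065,0.018,0.0876]]]'

```text
t: 14.65
eef_pos: [0.5376, -0.1714, 0.1681]
ee_rot: [3.141, -0.001, -2.916]
force: [-1.1, -0.4, 0.4]
width: 0.087
```

```bash
python3 d.py 0.537 -0.1705 0.031 -168
python3 - <<'E'
from h import *
f=grab('scene','cheek'); cv2.imwrite('pics/cheekc.png',cv2.resize(f['frame'][80:220,180:320],None,fx=4,fy=4,interpolation=cv2.INTER_CUBIC))
E
```

```text
t 14.65 pos [ 0.5376 -0.1714  0.1681] rot [ 1.800e+02 -1.000e-01 -1.671e+02] F [-1.08 -0.42  0.39] w 0.087
turn [ 0.  -0.1  0.9] shift [1.000e-04 9.000e-04 1.371e-01]
```

View pics/cheekc.png

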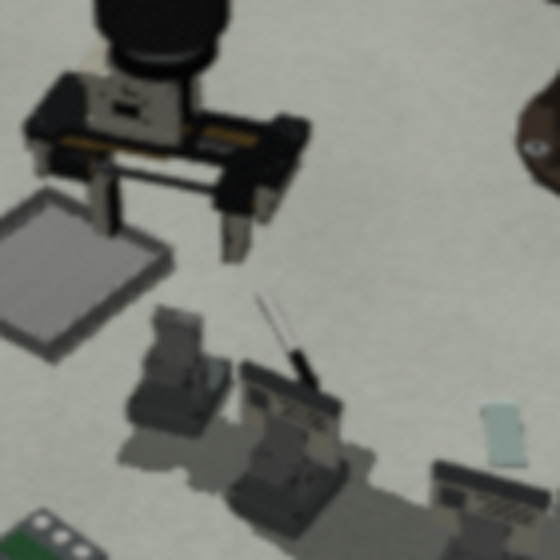

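The picture shows the card seated in the spare at about (285,440), the weak stand empty at about (180,370), and the open fingers above it at (105,210) and (235,240). I'll descend in stages and watch the force.

Call:
move_arm --deltas '[[[0,0,1,0,0.001,0.02,0.0876],[0,0,1,0,0.001,0.045,0.0876],[0,0,1,0,0.001,0.07,0.0876],[0,0,1,0,0.001,0.085,0.0876],[0,0,1,0,0.001,0.095,0.0876],[0,0,1,0,0.001,0.1,0.0876]]]'

```text
t: 15.2
eef_pos: [0.5374, -0.1695, 0.0676]
ee_rot: [3.141, -0.002, -2.934]
force: [-0.7, 0.5, 1.1]
width: 0.0877
```

Call:
move_arm --deltas '[[[0,0,0,0,0,0.01,0.0876],[0,0,0,0,0,0.02,0.0876],[0,0,0,0,0,0.03,0.0876],[0,0,0,0,0,0.035,0.0876],[0,0,0,0,0,0.035,0.0876]]]'

```text
t: 15.62
eef_pos: [0.537, -0.17, 0.0328]
ee_rot: [3.141, -0.002, -2.937]
force: [-0.1, -0.5, 0.4]
width: 0.0879
```

Call:
move_arm --deltas '[[[0,0,0,0,0,0.0025,0.075],[0,0,0,0,0,0.0025,0.065],[0,0,0,0,0,0.0025,0.058],[0,0,0,0,0,0.0025,0.053],[0,0,0,0,0,0.0025,0.05],[0,0,0,0,0,0.0025,0.048],[0,0,0,0,0,0.0025,0.045],[0,0,0,0,0,0.0025,0.045]]]' --force 8

```text
t: 16.28
eef_pos: [0.5382, -0.1705, 0.0319]
ee_rot: [-3.141, 0.001, -2.937]
force: [1.1, -5.1, 0.7]
width: 0.0477
```

Call:
move_arm --deltas '[[[0,0,0,0,0,0,0.04],[0,0,0,0,0,0,0.04],[0,0,0,0,0,0,0.04]]]' --force 60

```text
t: 16.53
eef_pos: [0.5383, -0.1704, 0.0319]
ee_rot: [-3.141, 0.001, -2.937]
force: [1.2, -4.6, 1.6]
width: 0.0475
```

The opening is 47.7 mm, which matches the cheeks. I'll lift and check the weight.

Call:
move_arm --deltas '[[[0,0,0,0,0,-0.003,0.04],[0,0,0,0,0,-0.01,0.04],[0,0,0,0,0,-0.02,0.04],[0,0,0,0,0,-0.035,0.04],[0,0,0,0,0,-0.05,0.04],[0,0,0,0,0,-0.05,0.04],[0,0,0,0,0,-0.05,0.04]]]'

```text
t: 17.12
eef_pos: [0.5382, -0.1697, 0.0822]
ee_rot: [3.141, 0.002, -2.937]
force: [-0.9, -0.4, -9.9]
width: 0.0476
```

```bash
python3 - <<'E'
from h import *
f=grab('top'); f['frame']=np.load('pics/top.npy')
for p in [(362,211),(425,213.5),(421,283),(360,277)]: print(p,onz(f,*p,.022).round(3),onz(f,*p,0).round(3))
t=f['frame'][...,1]; print(t[245,352:432]); print(t[204:292,392])
E
python3 d.py 0.46 -0.352 0.09 -168
```

```text
(362, 211) [ 0.544 -0.285  0.022] [ 0.547 -0.292  0.   ]
(425, 213.5) [ 0.54  -0.441  0.022] [ 0.542 -0.451  0.   ]
(421, 283) [ 0.373 -0.422  0.022] [ 0.371 -0.432  0.   ]
(360, 277) [ 0.386 -0.276  0.022] [ 0.385 -0.282  0.   ]
[146 140 146 147 147 143 125 101  84  71  67  94 121 125 124 127 126 121
 118 106  89  79  78  76  77  78  76  76  81  79  79  78  75  80  77  79
  78  77  79  80  76  76  78  76  82  79  77  80  92 108 122 122 124 124
 122 124 124 127 128 125 125 125 126 126 129 125 109  88  74  63  68  89
 118 135 141 143 145 143 142 144]
[144 144 146 143 146 145 143 136 122 104  92 110 118 121 122 122 119 122
 124 121 122 122 125 125 121 122 122 123 125 125 119  97  84  78  75  80
  76  74  78  80  78  76  77  76  82  78  79  78  78  77  78  76  80  77
  77  79  78  76  79  77  78  76  77  78  76  79  78  75  75  80  77  77
  77  78  76  76  75  86  90  94  95  95  93  93  95  96  92  91]
t 17.17 pos [ 0.5373 -0.1697  0.0813] rot [ 180.    -0.  -168.3] F [ -0.66   1.15 -10.12] w 0.0476
turn [ 0.  -0.  -0.3] shift [ 0.1127 -0.1628 -0.0089]
```

The wrist reads −9.9 N, so the stand is held. The tray's rim centres on about (0.459,−0.355) with sides near 165 × 150 mm. I'll carry the stand over.

Call:
move_arm --deltas '[[[0,0,0,0.005,-0.007,-0.005,0.04],[0,0,0,0.015,-0.023,-0.01,0.04],[0,0,0,0.03,-0.046,-0.015,0.04],[0,0,0,0.046,-0.07,-0.015,0.04],[0,0,0,0.062,-0.094,-0.015,0.04],[0,0,0,0.078,-0.118,-0.015,0.04],[0,0,0,0.092,-0.14,-0.01,0.04],[0,0,0,0.103,-0.156,-0.005,0.04],[0,0,0,0.109,-0.1655,0,0.04],[0,0,0,0.109,-0.1655,0,0.04],[0,0,0,0.109,-0.1655,0,0.04]]]'

```text
t: 18.08
eef_pos: [0.4635, -0.3544, 0.0802]
ee_rot: [3.14, -0.002, -2.939]
force: [0.3, 1.0, -8.9]
width: 0.0473
```

```bash
python3 d.py 0.464 -0.354 0.0349 -168
python3 - <<'E'
from h import *
f=grab('scene','tray'); cv2.imwrite('pics/trayc.png',cv2.resize(f['frame'][70:220,130:280],None,fx=4,fy=4,interpolation=cv2.INTER_CUBIC))
E
```

```text
t 18.08 pos [ 0.4635 -0.3544  0.0802] rot [ 1.799e+02 -1.000e-01 -1.684e+02] F [ 0.34  0.96 -8.91] w 0.0473
turn [ 0.1 -0.1 -0.4] shift [-0.0007  0.0002  0.0453]
```

View pics/trayc.png

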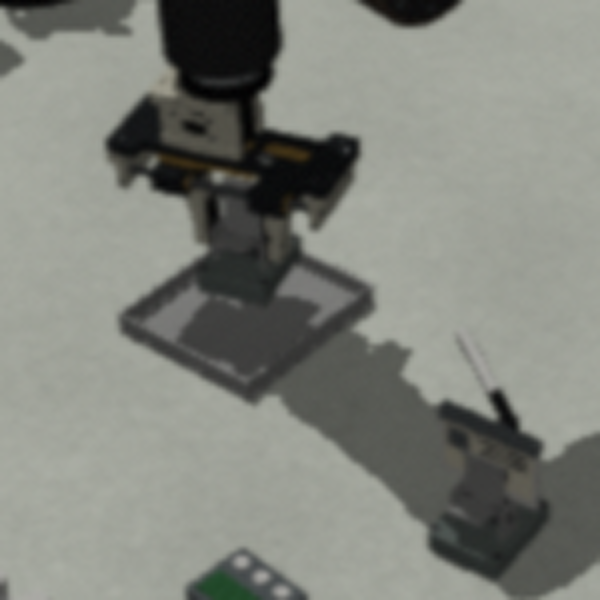

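The picture shows the stand held upright over the tray, base at about (245,275) and tray spanning (120..375, 250..400). I'll lower it until it touches the floor.

Call:
move_arm --deltas '[[[0,0,0,0,0,0.01,0.04],[0,0,0,0,0,0.023,0.04],[0,0,0,0,0,0.034,0.04],[0,0,0,0,0,0.04,0.04],[0,0,0,0,0,0.043,0.04],[0,0,0,0,0,0.0445,0.04],[0,0,0,0,0,0.0455,0.04],[0,0,0,0,0,0.0455,0.04]]]'

```text
t: 18.8
eef_pos: [0.4651, -0.3543, 0.0362]
ee_rot: [-3.141, 0.0, -2.937]
force: [-0.5, -0.8, -8.6]
width: 0.0472
```

Call:
move_arm --deltas '[[[0,0,0,0,0,0.0008,0.04],[0,0,0,0,0,0.0014,0.04],[0,0,0,0,0,0.0014,0.04],[0,0,0,0,0,0.0014,0.04]]]'

```text
t: 19.13
eef_pos: [0.465, -0.3544, 0.035]
ee_rot: [-3.141, 0.001, -2.937]
force: [0.2, -0.1, -8.5]
width: 0.0476
```

Call:
move_arm --deltas '[[[0,0,0,0,0,0.0006,0.04],[0,0,0,0,0,0.001,0.04],[0,0,0,0,0,0.001,0.04],[0,0,0,0,0,0.001,0.04]]]'

```text
t: 19.47
eef_pos: [0.4651, -0.3545, 0.0349]
ee_rot: [-3.141, 0.001, -2.937]
force: [-3.6, 2.8, 6.0]
width: 0.0475
```

The force went from −8.5 to +6 N, so the stand is on the tray floor. I'll ease 0.5 mm, open and rise.

Call:
move_arm --deltas '[[[0,0,0,0,0,-0.0005,0.045],[0,0,0,0,0,-0.0005,0.052],[0,0,0,0,0,-0.0005,0.065],[0,0,0,0,0,-0.0005,0.08],[0,0,0,0,0,-0.0005,0.0876],[0,0,0,0,0,-0.0005,0.0876],[0,0,0,0,0,-0.02,0.0876],[0,0,0,0,0,-0.05,0.0876],[0,0,0,0,0,-0.09,0.0876],[0,0,0,0,0,-0.13,0.0876],[0,0,0,0,0,-0.17,0.0876],[0,0,0,0,0,-0.17,0.0876]]]'

```text
t: 20.47
eef_pos: [0.4683, -0.3566, 0.2128]
ee_rot: [-3.133, 0.01, -2.935]
force: [1.9, -1.3, 1.2]
width: 0.0877
```

Call:
move_arm --deltas '[[[0,0,0,0.05,-0.12,-0.03,0.0876],[0,0,0,0.1,-0.24,-0.03,0.0876],[0,0,0,0.1,-0.24,-0.03,0.0876],[0,0,0,0.1,-0.24,-0.03,0.0876],[0,0,0,0.1,-0.24,-0.03,0.0876],[0,0,0,0.1,-0.24,-0.03,0.0876],[0,0,0,0.1,-0.24,-0.03,0.0876],[0,0,0,0.1,-0.24,-0.03,0.0876],[0,0,0,0.1,-0.24,-0.03,0.0876]]]'

```text
t: 21.22
eef_pos: [0.4148, -0.6103, 0.2324]
ee_rot: [3.14, -0.001, -2.939]
force: [0.2, 0.1, -0.2]
width: 0.0877
```

Run:
```python
from edges import *
f=grab('top','end_t'); s=grab('scene','end_s'); st=monitor.get_state(); print(st['t'],st['eef_pos'],st['force'].round(1))
for n,(u,v) in {'S1':(117,214),'S2':(195,200),'S3':(263,205)}.items():
    c,y,w,sd=base(f,u,v,0); print(n,c.round(4),round(y,1),w.round(4))
d=cv2.absdiff(f['frame'],np.load('pics/top.npy')).max(2); print('diff S1',int((d[180:232,78:140]>40).sum()),'S2',int((d[168:215,160:216]>40).sum()))
a=cv2.resize(f['frame'][165:290,75:435],None,fx=2.2,fy=2.2,interpolation=cv2.INTER_CUBIC)
b=cv2.resize(s['frame'][110:260,150:390],None,fx=2.1,fy=2.1,interpolation=cv2.INTER_CUBIC)
h=np.zeros((a.shape[0]+b.shape[0],795,3),np.uint8); h[:a.shape[0],:a.shape[1]]=a[:,:795]; h[a.shape[0]:,:b.shape[1]]=b
cv2.imwrite('pics/end.png',h); print(h.shape)
```

```text
21.3167 [ 0.41570936 -0.60895638  0.23331478] [ 0.   0.7 -0.1]
S1 [0.5448 0.313 ] 6.1 0.063
S2 [0.5858 0.1339] 9.9 0.0566
S3 [ 0.5763 -0.0423] -2.4 0.0661
diff S1 0 S2 0
(590, 795, 3)
```

View pics/end.png

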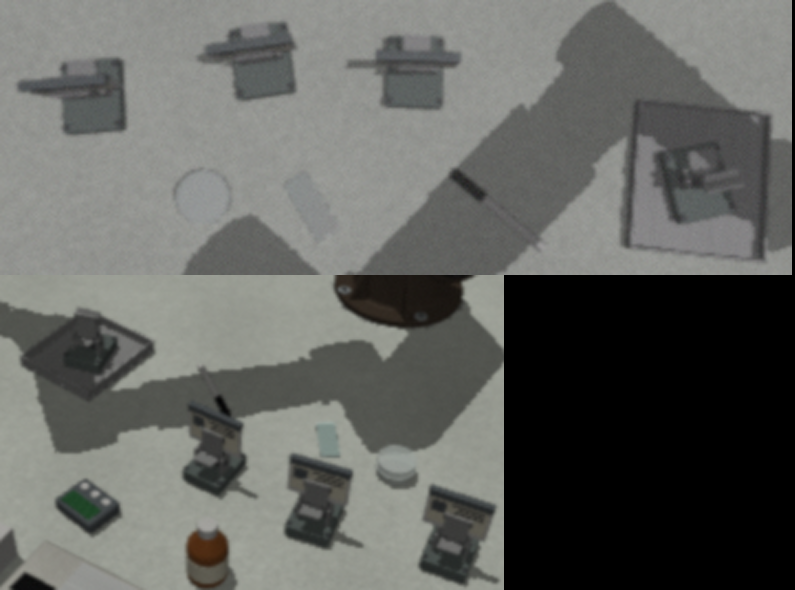

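The final picture shows the weak stand empty and upright inside the tray, at about (697,180) in the top crop. The spare has its card, with the bead from x 378 to 461 over a base from 381 to 444. That puts the card about 2 mm off the middle once height is allowed for. The other two stands are unchanged, with zero pixel difference. I'm handing in.

```bash
python3 -c "
from station import arm
print(arm.job_done())"
```

```text
the job is handed in; nothing more can be done
None
```

The job is done and handed in at about 21 s of robot time. The weak stand was the rightmost of the three loaded ones, next to the tray. Its card is now in the spare stand, and the weak stand is upright in the repair tray.

- **Finding it by feel:** I tugged only the rightmost card. It gave way during the 5 N tug (peak reading 5.2 N), then kept sliding at 3 N or less. That start is higher than the expected 2 N, probably because I was also pulling sideways by about 3 N. I did not tug the other two, because this result already singled out the weak one. As a check, the same card in the spare's good clip held about 7 N without sliding.
- **Card in the spare:** I pressed it home with about 19 N in the grip, then 23 N from above. The top of its bead stood at 0.121 m, exactly the home height, and the card is about 2 mm off the middle.
- **Weak stand:** it was carried by its cheeks (opening 47.5 mm, about 9.9 N of weight). The wrist force turned from −8.5 to +6 N when it reached the tray floor, and the last picture shows it upright well inside the tray.
- **Everything else:** the two good stands show no pixel change in the top view. The spare's measured position moved by no more than about 0.5 mm, which is within measuring error. I did not measure the other bench items, but the final pictures showed nothing disturbed.

One measurement disagreed: two views put the card's middle 1 mm and about 4 mm from my grip point. I used about 3 mm, which fits the small offset left at the end.

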